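# Wind the whetstone tray to its mark

## Robot

A 6-joint arm with a two-finger parallel gripper is mounted at the origin on the work surface. World frame = base frame: x ahead of the robot, y to its left, z up, the work surface at z = 0. Lengths are in m, angles in rad, forces in N, time in s.
With the tool pointing down it reaches from about 0.375 to 0.975 m from the base axis. Payload 3.8 kg.
Tool frame: the origin (TCP) lies between the finger pads; the fingertips stand 22 mm ahead of it and the grasp point (between the pads) lies 3 mm ahead of it (bot.finger_overhang is the distance from the TCP to the fingertips, in m); x points along the fingers, y is the direction in which the jaws open and shut, and the axes are right-handed (so a half turn about x gives the same grasp; the last joint's range is limited). The gripper opens to 85 mm and grips with 20 to 120 N. Pads are 22 mm wide; open, the fingers measure 114 mm over their backs; the gripper's body (76 mm by 85 mm) begins 54 mm behind the grasp point. The pads swing forward as they close: fully open they stand 13 mm farther back than shut.
Start: joints at [1.195, 0.264, 1.604, -0, 1.274, -0.037], TCP at [0.224, 0.637, 0.23] pointing down, gripper open.
Joint ranges: [-2.63, 2.63], [-0.94, 2.18], [0.31, 2.57], [-1.31, 4.45], [0, 2.66], [-2.55, 2.55]. Speed limits (rad/s): [2.57, 2.57, 3.14, 3.14, 3.14, 3.14].

## Interface

Orientations are given as a rotation vector (axis times angle).
In Python, from workcell import bot gives the robot as it stands. The module is installed in compiled form; this text tells all that it offers.
- The arm moves only by the tool arm_command, never from a script. Its argument "series" is a list that holds one entry, the list of rows, each a list of 7 numbers: the turn, a rotation vector about the tool's x, y, z in rad, then the shift along the tool's x, y, z in cm, then the opening, from 0 (shut) to 1 (fully open). In form: [[[rx, ry, rz, x, y, z, grip], ...]]. A call has 1 to 10 rows; each row shifts and turns the pose as measured when the row begins, along the tool's axes as they then stand; what a row does not reach is not made up. A row lasts 1/10 s, in which the tool goes at most 50 mm and 8.59 degrees, less where a joint would pass 70% of its speed; a pose out of reach is approached as far as the arm can. A call is refused whole if a number of a shift passes 5 or a number of a turn 0.15, either way. A call with a gripper value outside its range is refused whole. The fingers move at their own pace and stop on an object; "newtons" is the grip in N (left out, the last holds). Time passes only in rows, so rows that do not move let the fingers close. It gives the time, the measured TCP pose, the force and the opening at its end, in the units of the state.
- bot.read_state(): the state, without advancing time (a new reading comes with each control period).
- bot.read_camera(name): name is "side" or "top"; returns (picture, depth): 420x560x3 uint8, blue, green, red; 420x560 float32, m along the optical axis (not along the pixel's ray), 0 where there is no reading.
- bot.camera_info(name): a dict with "K" (3x3 intrinsics, pixels), "dist_coeffs" ([k1, k2, p1, p2, k3] as OpenCV has them; the pictures are not rectified), "extrinsics" (4x4, takes a point from camera to world coordinates). Camera axes: x right, y down, z forward; pixel columns grow to the right and rows downward; lengths in m; the calibration is good to about 2 mm. A picture is of the moment at which its call begins. camera_info takes no time and is no camera call.
- bot.finish_job(): hands the job in, once; it reports no verdict.
The state is a dict: "time": time; "q": joint angles; "joint_vel": joint speeds; "joint_torque": joint torques, N m; "tool_pos": TCP position; "tcp_rot": TCP orientation; "wrist_force": force on the tool from outside, world axes, zero at the start; "torque": the same for the moment, N m; "width": opening from 0.0 (shut) to 1.0 (fully open).
Only numpy, scipy, OpenCV 4.12 (cv2) and the standard library are available. Lean on these libraries where they do the work, as an engineer would, in place of code of your own. Each camera call takes 0.05 s, during which the arm holds its last target.

## Task

Push a spoke of the three-spoked wheel round with a fingertip, counter-clockwise as seen from above, so that the tray with the whetstone slides along its bed until the tray's red pointer is level with the green tab. Push only on the wheel: do not touch the tray or the stone, leave the stone lying in its tray, do not shift the green tab, and leave the two flap wheels and the truing block standing where they are. Let go of the wheel at the end.

Things in the scene. Friction and masses are not known exactly. Their poses are not given: they have to be found in the camera images.
- jig: The fixed stone slide. Origin: on the table, under the wheel's upright axis. A grey gear housing 130 x 130 x 34 mm lies under the wheel; a blue bed (135 x 360 mm, 16 mm high, centre 172 mm along +x and 5 mm along +y) carries the tray. Its +x points from the wheel to the bed (away from the robot, within 0.3 rad); the tray must slide along +y.
- capstan: Steel wheel without a rim: hub of 48 mm diameter and three bare round spokes (12 mm thick, 120 degrees apart, centre line 84 mm above the table) ending in black balls of 26 mm diameter that reach 113 mm from the axis. Start angle random. Turns about its upright axis (z); origin on it, 54 mm above the table. Between and under the spokes it is free down to the housing's top, 34 mm above the table.
- hub (a point): Point on the wheel's axis at the height of the spokes' centre line, 84 mm above the table. Turning the wheel counter-clockwise from above drives the tray along the jig's +y, 25 mm per radian; the job takes 0.8 to 2 rad. It resists with 0.2 to 0.5 N m (3 to 7 N at 70 mm from the axis) and stays where it is left.
- spoke1 (a point): Centre of the ball at the end of one spoke, 100 mm from the axis, 84 mm above the table.
- spoke2 (a point): The same on the second spoke, 120 degrees counter-clockwise from the first.
- spoke3 (a point): The same on the third spoke.
- tray: Aluminium tray 86 x 221 mm, rim 14 mm high, sliding on two steel rails along the jig's y; at the start it is near its -y end. Origin under its centre, 26 mm above the table. Touching it fails the task.
- pointer (a point): Tip of the red pointer (10 mm wide, 14 mm long) that sticks out of the middle of the tray's far long side, along the jig's +x, 34 mm above the table. Axes as the jig.
- tab_mark (a point): Middle of the near face of the green tab (10 mm wide, 20 mm high) that stands on the bed's far edge, beside the pointer's path, 3 mm beyond its tip. Axes as the jig. At the start it is 20 to 50 mm further along the jig's +y than the pointer; the pointer is level with it when the two have the same y in the jig's axes.
- stone: The loose whetstone in the tray; origin at the centre of its underside, 31 mm above the table; 70 x 205 x 25 mm, reddish brown on grey, its top 56 mm above the table.
- flap_a: Bystander: loose flap wheel standing beside the wheel, brown, 65 mm diameter, 30 mm high, green hub, upright steel shaft to 75 mm height. Origin under its centre.
- flap_b: Bystander: a second flap wheel like the first.
- truer: Bystander: loose truing block, black, 45 x 80 x 24 mm with a wooden grip on top, 36 mm high in all. Origin under its centre.
Mind the look-alikes: they are no part of the job. Leave any turquoise or white look-alike of the stone alone.

How it is judged:
By the outcome, as a careful person would: the job done as asked, in the order asked, and still so for the second after the job is handed in, with the robot touching nothing.
It also fails if it takes over 42 s, if anything falls off the work surface, if the arm or the gripper's body presses on something with over 40 N, if the wrist force passes 120 N, or if a joint passes its speed limit or range.

## Working session

There is one attempt and no reset: what is moved stays moved. The work goes in short steps, Python scripts to look and compute and a tool call to move; the robot and the scene stay as the last step left them, time stands still between calls to the robot, and variables do not carry over. Pictures are saved under pics/ and viewed, and the job is handed in when it is done.

Besides the shell and the picture viewer there is one more tool, called as a command line: name --argument value ..., lists and objects as JSON in quotes. arm_command: Moves the arm, as the interface text tells. Its arguments: {"type":"object","properties":{"series":{"type":"array"},"newtons":{"type":"number"}},"required":["series"]}

```bash
mkdir -p pics; cat > h.py <<'E'
import numpy as np, cv2
from workcell import bot
def cam(n):
    i=bot.camera_info(n); return np.array(i["K"]),np.array(i["dist_coeffs"]),np.array(i["extrinsics"])
def ray(n,px):
    K,d,T=cam(n); u=cv2.undistortPoints(np.array(px,float).reshape(-1,1,2),K,d).reshape(-1,2)
    D=np.c_[u,np.ones(len(u))]@T[:3,:3].T; return T[:3,3],D
def onz(n,px,z):
    o,D=ray(n,px); return o+D*((z-o[2])/D[:,2])[:,None]
def proj(n,P):
    K,d,T=cam(n); Ti=np.linalg.inv(T); r=cv2.Rodrigues(Ti[:3,:3])[0]
    return cv2.projectPoints(np.array(P,float).reshape(-1,1,3),r,Ti[:3,3],K,d)[0].reshape(-1,2)
E
python3 - <<'E'
from h import *
for n in("top","side"):
    p,d=bot.read_camera(n); cv2.imwrite(f"pics/{n}0.png",p); np.savez(f"{n}0.npz",p=p,d=d)
    K,dd,T=cam(n); print(n,K[0,0],dd,T.round(3))
s=bot.read_state(); print(s)
print(bot.finger_overhang)
E
```

```text
top 394.16731541474235 [-0.10487464  0.          0.          0.          0.        ] [[ 0.006 -0.985  0.17   0.33 ]
 [-1.    -0.003  0.018 -0.031]
 [-0.017 -0.17  -0.985  1.234]
 [ 0.     0.     0.     1.   ]]
side 436.40242375045324 [-0.06524659  0.          0.          0.          0.        ] [[ 0.925 -0.259  0.279  0.183]
 [-0.38  -0.594  0.709 -0.923]
 [-0.018 -0.762 -0.648  0.9  ]
 [ 0.     0.     0.     1.   ]]
{'time': 0.1, 'q': array([ 1.19509714e+00,  2.64693210e-01,  1.60530535e+00,  1.03206689e-05,
        1.27368902e+00, -3.69219753e-02]), 'joint_vel': array([-0.00032656, -0.00137363, -0.00358771,  0.00026996,  0.00084008,
       -0.00012063]), 'joint_torque': array([ 9.72065573e-05, -5.16700530e+01, -3.68592453e+01, -2.36440593e-05,
        6.11861207e-03,  3.55131237e-05]), 'tool_pos': array([0.22408383, 0.63598546, 0.22913947]), 'tcp_rot': array([ 0.26424789,  1.5548375 , -0.26747848]), 'wrist_force': array([ 0.18866105,  0.46779004, -0.66727891]), 'torque': array([-0.04985667, -0.00284041,  0.00978957]), 'width': 0.9987984759320435}
0.022
```

View pics/top0.png

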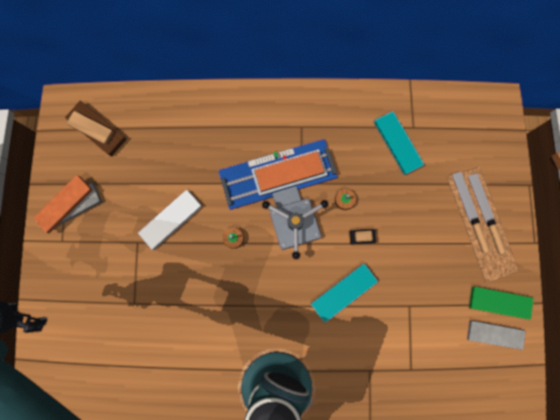

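View pics/side0.png

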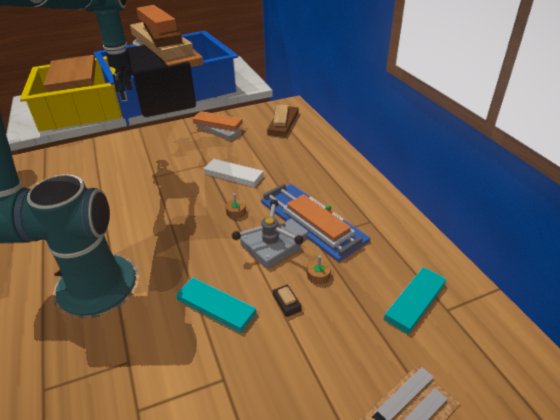

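The top view shows the wheel hub near (296,220), with balls near (266,204), (324,203) and (296,255). The tray and brown stone are near (290,172), the flap wheels at (346,198) and (234,237), and the truer at (362,236). I'll enlarge this area to check.

```bash
python3 - <<'E'
from h import *
p=np.load("top0.npz")["p"]; cv2.imwrite("pics/top0c.png",cv2.resize(p[130:270,210:380],None,fx=4.5,fy=4.2,interpolation=cv2.INTER_CUBIC)[:600,:])
c=p[135:220,210:345]; cv2.imwrite("pics/top0d.png",cv2.resize(c,None,fx=5.9,fy=5.9,interpolation=cv2.INTER_CUBIC))
p=np.load("side0.npz")["p"]; cv2.imwrite("pics/side0c.png",cv2.resize(p[180:320,215:375],None,fx=4.2,fy=4.2,interpolation=cv2.INTER_CUBIC))
E
```

```text
(no output)
```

View pics/top0c.png

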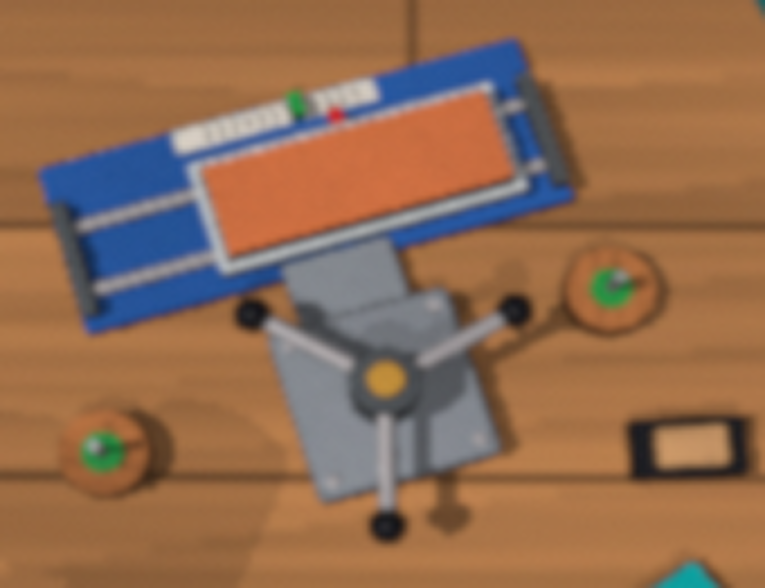

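View pics/top0d.png

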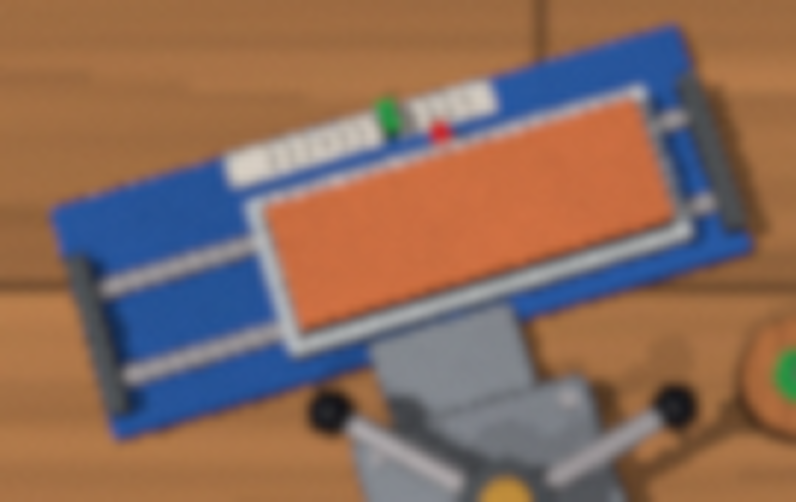

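View pics/side0c.png

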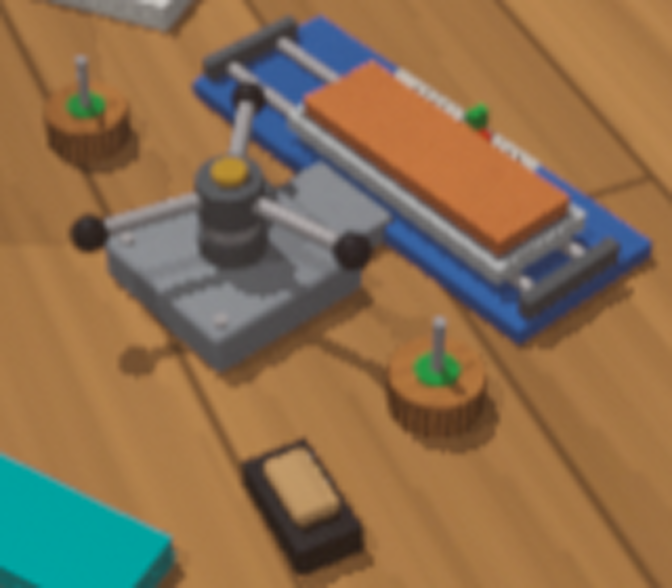

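```bash
cat > m.py <<'E'
from h import *
def cents(mask,off,amin=4):
    n,l,s,c=cv2.connectedComponentsWithStats(mask.astype(np.uint8))
    return [(c[i]+off,s[i,4]) for i in range(1,n) if s[i,4]>=amin]
def measure(n,p,box):
    x0,y0,x1,y1=box; c=p[y0:y1,x0:x1].astype(int); b,g,r=c[...,0],c[...,1],c[...,2]; o=np.array([x0,y0])
    R={}
    R['black']=cents((c.max(2)<45),o)
    R['green']=cents((g>1.5*r)&(g>1.5*b)&(g>70),o)
    R['red']=cents((r>150)&(g<75)&(b<75),o,2)
    R['yellow']=cents((r>130)&(g>90)&(b<70)&(r-g<70),o,10)
    R['blue']=(b>100)&(r<70)&(g<110)
    return R
E
python3 - <<'E'
from m import *
for n,box in(("top",(210,130,380,270)),("side",(215,180,375,320))):
    p=np.load(n+"0.npz")["p"]; R=measure(n,p,box)
    print(n)
    for k in('black','green','red','yellow'):
        for c,a in R[k]: print(k,c.round(1),a, onz(n,[c],.084 if k=='black' else .034)[0].round(4))
    ys,xs=np.nonzero(R['blue']); P=onz(n,np.c_[xs+box[0],ys+box[1]],.016)[:,:2]*1000
    print(cv2.minAreaRect(P.astype(np.float32)))
E
```

```text
top
black [324.2 203.3] 23 [ 0.5497 -0.14    0.084 ]
black [265.6 204.2] 26 [0.5467 0.034  0.084 ]
black [352.2 236.9] 39 [ 0.4498 -0.2207  0.084 ]
black [373.2 236.7] 24 [ 0.4504 -0.2826  0.084 ]
black [295.7 254.9] 24 [ 0.397  -0.0552  0.084 ]
green [275.5 154.3] 13 [0.7172 0.0076 0.034 ]
green [344.9 198.8] 39 [ 0.5738 -0.2094  0.034 ]
green [233.2 237.7] 39 [0.4512 0.135  0.034 ]
red [284.2 157. ] 4 [ 0.7083 -0.0204  0.034 ]
yellow [243.5 145.6] 2258 [0.7466 0.1102 0.034 ]
yellow [342.5 136.4] 1018 [ 0.7777 -0.2069  0.034 ]
yellow [356.6 166.6] 1096 [ 0.6774 -0.2489  0.034 ]
yellow [215. 184.] 11 [0.6203 0.197  0.034 ]
yellow [343.5 200.2] 1487 [ 0.5691 -0.2047  0.034 ]
yellow [271.3 201.4] 27 [0.5647 0.0192 0.034 ]
yellow [218.  203.4] 114 [0.5582 0.1854 0.034 ]
yellow [255.6 205.5] 77 [0.5517 0.0679 0.034 ]
yellow [321.4 210.6] 10 [ 0.5363 -0.1357  0.034 ]
yellow [249.9 246.4] 3138 [0.4249 0.0832 0.034 ]
yellow [295.5 219.5] 52 [ 0.5083 -0.0557  0.034 ]
yellow [339.6 241.1] 327 [ 0.442  -0.1901  0.034 ]
yellow [336.8 231.1] 29 [ 0.4728 -0.182   0.034 ]
yellow [373.4 266.7] 46 [
[... 555 characters left out ...]
 0.034 ]
yellow [281.1 181.6] 68 [0.6317 0.188  0.034 ]
yellow [349.4 239.8] 2612 [ 0.7022 -0.1535  0.034 ]
yellow [366.7 187.9] 82 [0.8771 0.0414 0.034 ]
yellow [259.2 189.8] 34 [0.5477 0.1743 0.034 ]
yellow [278.7 219.1] 28 [0.5504 0.0118 0.034 ]
yellow [269.  220.4] 38 [0.5212 0.0181 0.034 ]
yellow [332.1 285.4] 1339 [ 0.5772 -0.2855  0.034 ]
yellow [295.8 287.8] 683 [ 0.488  -0.2556  0.034 ]
yellow [283.7 282.3] 26 [ 0.4667 -0.2263  0.034 ]
yellow [241.  292.7] 42 [ 0.353  -0.2155  0.034 ]
yellow [301.1 310.1] 102 [ 0.4711 -0.3256  0.034 ]
yellow [258.2 314.4] 13 [ 0.37   -0.2963  0.034 ]
((479.7729187011719, -61.5184326171875), (500.1766052246094, 352.7308044433594), 17.546728134155273)
```

```bash
cat > pt.py <<'E'
from m import *
def bed(p):
    c=p.astype(int); b,g,r=c[...,0],c[...,1],c[...,2]
    m=((b>1.6*r)&(b>1.3*g)&(b>80)).astype(np.uint8); m[:125]=0; m[225:]=0; m[:,:210]=0; m[:,345:]=0
    n,l,s,ce=cv2.connectedComponentsWithStats(m); i=1+np.argmax(s[1:,4]); 
    ys,xs=np.nonzero(m); P=onz("top",np.c_[xs,ys],.016)[:,:2]*1000
    return cv2.minAreaRect(P.astype(np.float32))
def wc(n,p,guess,kind,rad=5):
    gx,gy=np.round(guess).astype(int); c=p[gy-rad:gy+rad+1,gx-rad:gx+rad+1].astype(float); b,g,r=c[...,0],c[...,1],c[...,2]
    w=np.clip(g-np.maximum(r,b)-15,0,None) if kind=='g' else np.clip(r-2.3*g-20,0,None)*(r>1.8*b)
    ys,xs=np.mgrid[gy-rad:gy+rad+1,gx-rad:gx+rad+1]
    return np.array([(w*xs).sum(),(w*ys).sum()])/w.sum(), w.round().astype(int)
E
python3 - <<'E'
from pt import *
pt=np.load("top0.npz")["p"]; ps=np.load("side0.npz")["p"]
print(bed(pt))
e=onz("top",[[218.8,170.6],[325.3,139.7]],.016); print(e.round(4)); d=e[0]-e[1]; print(np.degrees(np.arctan2(-d[0],d[1])))
out={}
for n,p,gg,rg in(("top",pt,(275.5,154.3),(284.2,157)),("side",ps,(328.1,207.1),(330,211.5))):
    for k,g in(('g',gg),('r',rg)):
        c,w=wc(n,p,g,k); out[n,k]=c; print(n,k,c.round(2),onz(n,[c],.034)[0].round(4)); print(w)
E
```

```text
((659.4296264648438, 1.865692138671875), (134.1522674560547, 355.95208740234375), 16.872529983520508)
[[ 0.6689  0.1898  0.016 ]
 [ 0.7729 -0.1532  0.016 ]]
16.866594269072902
top g [275.38 154.23] [0.7175 0.0078 0.034 ]
[[ 0  0  0  0  0  0  0  0  0  0  0]
 [ 0  0  0  0  0  0  0  0  0  0  0]
 [ 0  0  0  0  0  0  0  0  0  0  0]
 [ 0  0  0 25 48 23  0  0  0  0  0]
 [ 0  0  0 49 61 47  1  0  0  0  0]
 [ 0  0  0 36 59 51 24  0  0  0  0]
 [ 0  0  0 26 56 59 36  0  0  0  0]
 [ 0  0  0  6 42 52 30  0  0  0  0]
 [ 0  0  0  0 13 17  0  0  0  0  0]
 [ 0  0  0  0  0  0  0  0  0  0  0]
 [ 0  0  0  0  0  0  0  0  0  0  0]]
top r [284.28 157.  ] [ 0.7083 -0.0205  0.034 ]
[[ 0  0  0  0  0  0  0  0  0  0  0]
 [ 0  0  0  0  0  0  0  0  0  0  0]
 [ 0  0  0  0  0  0  0  0  0  0  0]
 [ 0  0  0  0  0  0  0  0  0  0  0]
 [ 0  0  0  0  0 11  0  0  0  0  0]
 [ 0  0  0  0  3 74 42  0  0  0  0]
 [ 0  0  0  0  0 10  0  0  0  0  0]
 [ 0  0  0  0  0  0  0  0  0  0  0]
 [ 0  0  0  0  0  0  0  0  0  0  0]
 [ 0  0  0  0  0  0  0  0  0  0  0]
 [ 0  0  0  0  0  0  0  0  0  0  0]]
side g [328.06 206.67] [0.715  0.0051 0.034 ]
[[ 0  0  0  0  0  0  0  0  0  0  0]
 [ 0  0  0  0  0  0  0  0  0  0  0]
 [ 0  0  0  0  0  0  0  0  0  0  0]
 [ 0  0  0  0  0 21 55 13  0  0  0]
 [ 0  0  0 15 56 68 61 40  0  0  0]
 [ 0  0  0 41 59 59 44 13  0  0  0]
 [ 0  0  0 15 39 34 25  5  0  0  0]
 [ 0  0  0  0  5 18 13  0  0  0  0]
 [ 0  0  0  0  0  0  0  0  0  0  0]
 [ 0  0  0  0  0  0  0  0  0  0  0]
 [ 0  0  0  0  0  0  0  0  0  0  0]]
side r [330.   211.39] [ 0.7099 -0.0179  0.034 ]
[[0 0 0 0 0 0 0 0 0 0 0]
 [0 0 0 0 0 0 0 0 0 0 0]
 [0 0 0 0 0 0 0 0 0 0 0]
 [0 0 0 0 0 0 0 0 0 0 0]
 [0 0 0 0 0 6 0 0 0 0 0]
 [0 0 0 0 0 4 0 0 0 0 0]
 [0 0 0 0 0 0 0 0 0 0 0]
 [0 0 0 0 0 0 0 0 0 0 0]
 [0 0 0 0 0 0 0 0 0 0 0]
 [0 0 0 0 0 0 0 0 0 0 0]
 [0 0 0 0 0 0 0 0 0 0 0]]
```

```bash
python3 - <<'E'
from pt import *
from scipy.spatial.transform import Rotation as R
d=np.load("top0.npz")["d"]; K,_,T=cam("top")
for px in((295.5,219.5),(295.7,254.9),(344.9,198.8),(285,172)):
    o,D=ray("top",[px]); print(px,(o+D[0]*d[int(round(px[1])),int(round(px[0]))]).round(4))
s=bot.read_state(); M=R.from_rotvec(s["tcp_rot"]).as_matrix(); print(M.round(3))
hub=np.array([.498,-.0537]); th=np.radians(180.8)
for a,off in((th,.045),(th,.022)):
    u=np.array([np.cos(a),np.sin(a)]); t=np.array([-u[1],u[0]]); print((hub+.062*u-off*t).round(4))
E
```

```text
(295.5, 219.5) [ 0.4979 -0.0543  0.1039]
(295.7, 254.9) [ 0.3961 -0.0549  0.098 ]
(344.9, 198.8) [ 0.5742 -0.2096  0.0316]
(285, 172) [ 0.6527 -0.0231  0.0574]
[[-0.001  0.332  0.943]
 [-0.002  0.943 -0.332]
 [-1.    -0.002 -0.   ]]
[ 0.4354 -0.0096]
[ 0.4357 -0.0326]
```

arm_command --series '[[[0.07, 0, 0, 0, -1.5, 4.5, 0], [0.07, 0, 0, 0, -1.5, 4.5, 0], [0.07, 0, 0, 0, -1.5, 4.5, 0], [0.07, 0, 0, 0, -1.5, 4.4, 0], [0.07, 0, 0, 0, -1.5, 4.4, 0], [0.07, 0, 0, 0, -1.5, 4.3, 0], [0.07, 0, 0, 0, -1.5, 4.2, 0], [0.07, 0, 0, 0, -1.5, 4, 0], [0.07, 0, 0, 0, -1.5, 3.8, 0], [0.07, 0, 0, 0, -1.5, 3.6, 0]]]'

```text
time: 1.1
tool_pos: [0.4674, 0.2604, 0.2229]
tcp_rot: [0.816, 1.412, -0.83]
wrist_force: [0.3, -0.2, -0.0]
width: -0.003
```

```bash
cat > st.py <<'E'
from h import *
from scipy.spatial.transform import Rotation as R
import sys
s=bot.read_state(); M=R.from_rotvec(s["tcp_rot"]).as_matrix()
print(s["time"],s["tool_pos"].round(4),s["q"].round(2),s["wrist_force"].round(1),s["width"]); print(M.round(3))
print("tool z ang",np.degrees(np.arctan2(M[1,2],M[0,2])))
if len(sys.argv)>3:
    print("shift cm",(M.T@(np.array(sys.argv[1:4],float)-s["tool_pos"])*100).round(2))
E
python3 st.py .4354 -.005 .23
```

```text
1.1 [0.4674 0.2604 0.2229] [ 0.46  0.01  1.91 -0.    1.24 -0.05] [ 0.3 -0.2 -0. ] -0.0034560882902829205
[[-0.006  0.871  0.492]
 [-0.007  0.492 -0.871]
 [-1.    -0.009  0.003]]
tool z ang -60.552707573423035
shift cm [ -0.51 -15.84  21.54]
```

arm_command --series '[[[0.085, 0, 0, 0, -2.6, 3.6, 0], [0.085, 0, 0, 0, -2.3, 3.8, 0], [0.085, 0, 0, 0, -2, 4, 0], [0.085, 0, 0, 0, -1.6, 4.1, 0], [0.085, 0, 0, 0, -1.3, 4.3, 0], [0.085, 0, 0, 0, -0.9, 4.3, 0], [0, 0, 0, 0, 0, 0, 0]]]'

```text
time: 1.8
tool_pos: [0.4303, -0.0185, 0.2223]
tcp_rot: [1.215, 1.197, -1.238]
wrist_force: [-0.3, 0.4, -0.6]
width: 0.0
```

```bash
python3 st.py .4354 -.005 .078
```

```text
1.8 [ 0.4303 -0.0185  0.2223] [-0.09 -0.2   2.1  -0.01  1.25 -0.06] [-0.3  0.4 -0.6] 0.000411555596421575
[[-0.009  1.    -0.024]
 [-0.01  -0.024 -1.   ]
 [-1.    -0.009  0.01 ]]
tool z ang -91.35956912705818
shift cm [14.41  0.6  -1.51]
```

Now I'll shift sideways, then go straight down beside the spoke that points at the robot.

arm_command --series '[[[0, 0, 0, 0, 0.6, -1.5, 0], [0, 0, 0, 3, 0, 0, 0], [0, 0, 0, 4, 0, 0, 0], [0, 0, 0, 2, 0, 0, 0], [0, 0, 0, 0, 0, 0, 0]]]'

```text
time: 2.3
tool_pos: [0.4368, -0.0034, 0.1302]
tcp_rot: [1.22, 1.195, -1.236]
wrist_force: [-0.9, 1.0, 0.1]
width: -0.003
```

```bash
python3 - <<'E'
from h import *
p,_=bot.read_camera("side"); cv2.imwrite("pics/side1c.png",cv2.resize(p[130:320,150:375],None,fx=3,fy=3,interpolation=cv2.INTER_CUBIC))
E
python3 st.py .4354 -.005 .078
```

```text
2.35 [ 0.4375 -0.0034  0.1314] [-0.06 -0.1   2.19 -0.01  1.06 -0.03] [-1.1  0.3 -1.1] -0.0019508984292521388
[[-0.004  1.    -0.026]
 [-0.008 -0.026 -1.   ]
 [-1.    -0.004  0.008]]
tool z ang -91.50428854735783
shift cm [ 5.34 -0.19  0.12]
```

View pics/side1c.png

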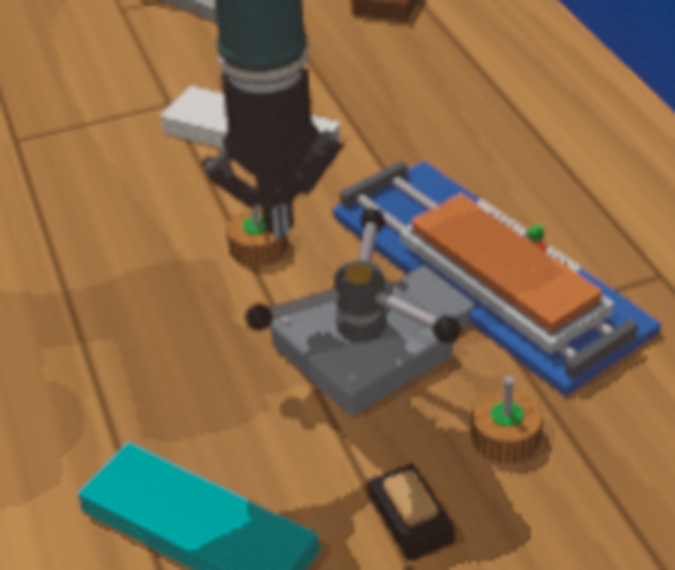

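The side view shows the shut fingertips at crop (280,230), clear of the near spoke with its ball at (258,317). The knuckles stick out sideways, so I'll go down to TCP z = 0.088 and stop there to stay well above the hub.

arm_command --series '[[[0, 0, 0, 2.2, 0, 0, 0], [0, 0, 0, 2, 0, 0, 0], [0, 0, 0, 0, 0, 0, 0]]]'

```text
time: 2.65
tool_pos: [0.4412, -0.0023, 0.0928]
tcp_rot: [1.222, 1.19, -1.228]
wrist_force: [0.1, 1.0, 0.8]
width: 0.001
```

```bash
python3 - <<'E'
from h import *
p,_=bot.read_camera("side"); cv2.imwrite("pics/side2c.png",cv2.resize(p[160:320,180:375],None,fx=3.5,fy=3.5,interpolation=cv2.INTER_CUBIC))
p,_=bot.read_camera("top"); cv2.imwrite("pics/top2c.png",cv2.resize(p[120:280,200:390],None,fx=3.5,fy=3.5,interpolation=cv2.INTER_CUBIC))
E
python3 st.py .4354 -.03 .088
```

```text
2.75 [ 0.4432 -0.0026  0.095 ] [-0.06 -0.05  2.22 -0.01  0.97 -0.03] [ 0.9 -0.4  1.1] -0.001856383096827434
[[ 0.007  1.    -0.024]
 [-0.008 -0.024 -1.   ]
 [-1.     0.007  0.008]]
tool z ang -91.36566319625949
shift cm [ 0.71 -0.72  2.75]
```

View pics/side2c.png

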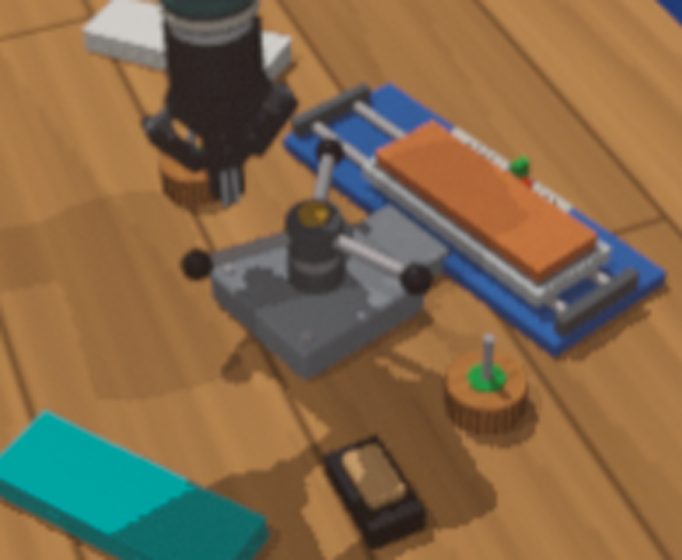

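View pics/top2c.png

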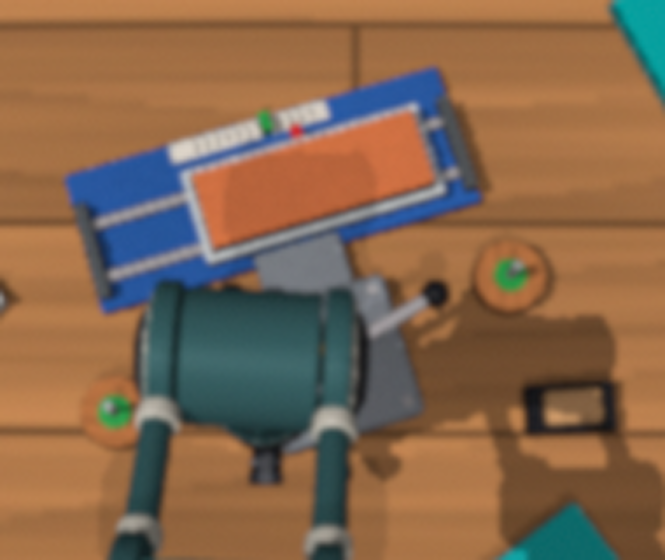

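arm_command --series '[[[0, 0, 0, 0.7, -0.7, 1.5, 0], [0, 0, 0, 0, 0, 1.5, 0], [0, 0, 0, 0, 0, 0.3, 0], [0, 0, 0, 0, 0, 0.3, 0], [0, 0, 0, 0, 0, 0, 0]]]'

```text
time: 3.25
tool_pos: [0.442, -0.0389, 0.0968]
tcp_rot: [1.229, 1.177, -1.214]
wrist_force: [-0.1, 0.6, 0.0]
width: 0.001
```

```bash
python3 st.py .4354 -.035 .088
```

```text
3.25 [ 0.442  -0.0389  0.0968] [-0.14 -0.07  2.23 -0.01  0.96 -0.11] [-0.1  0.6  0. ] 0.0010712604417475351
[[ 0.021  1.    -0.023]
 [-0.009 -0.022 -1.   ]
 [-1.     0.021  0.008]]
tool z ang -91.28944304740594
shift cm [ 0.86 -0.69 -0.39]
```

arm_command --series '[[[0, 0, -0.02, 1.0, -0.7, -0.5, 0], [0, 0, -0.01, 0.5, -0.3, 0, 0], [0, 0, 0, 0, 0, 0, 0]]]'

```text
time: 3.55
tool_pos: [0.4322, -0.0326, 0.0813]
tcp_rot: [1.215, 1.2, -1.236]
wrist_force: [-0.6, -0.5, -0.3]
width: -0.0
```

```bash
python3 st.py .4354 -.035 .086
```

```text
3.55 [ 0.4322 -0.0326  0.0813] [-0.13 -0.04  2.24 -0.01  0.95 -0.1 ] [-0.6 -0.5 -0.3] -0.0002199825395393721
[[-0.01   1.    -0.022]
 [-0.008 -0.022 -1.   ]
 [-1.    -0.01   0.008]]
tool z ang -91.26262688565963
shift cm [-0.47  0.32  0.24]
```

arm_command --series '[[[0, 0, 0, -0.2, 0, 0.5, 0], [-0.07, 0, 0, 0, -0.1, 0.5, 0], [-0.07, 0, 0, 0, -0.1, 0.5, 0], [-0.07, 0, 0, 0, -0.1, 0.5, 0], [-0.07, 0, 0, 0, -0.1, 0.5, 0]]]'

```text
time: 4.05
tool_pos: [0.4289, -0.0541, 0.0827]
tcp_rot: [1.005, 1.335, -1.017]
wrist_force: [-1.1, 5.0, 1.7]
width: 0.002
```

```bash
cat > look.py <<'E'
from pt import *
import sys
k=sys.argv[1]
g,r=(275.4,154.2),tuple(map(float,sys.argv[2:4]))
p,_=bot.read_camera("top"); ps,_=bot.read_camera("side")
np.savez(f"l{k}.npz",t=p,s=ps)
cv2.imwrite(f"pics/top{k}.png",cv2.resize(p[120:280,200:390],None,fx=3.5,fy=3.5,interpolation=cv2.INTER_CUBIC))
cv2.imwrite(f"pics/side{k}.png",cv2.resize(ps[160:320,180:375],None,fx=3.5,fy=3.5,interpolation=cv2.INTER_CUBIC))
ey=np.array([-.2902,.957,0])
a,_=wc("top",p,g,'g'); b,w=wc("top",p,r,'r',4)
A=onz("top",[a],.034)[0];B=onz("top",[b],.034)[0]; print(a.round(2),b.round(2),"gap mm",(A-B)@ey*1000); print(w)
E
python3 st.py .4354 -.035 .086; python3 look.py 3 283 157
```

```text
4.05 [ 0.4289 -0.0541  0.0827] [-0.18 -0.04  2.24 -0.    0.96 -0.45] [-1.1  5.   1.7] 0.001657732375923165
[[-0.013  0.964  0.265]
 [ 0.001  0.265 -0.964]
 [-1.    -0.012 -0.004]]
tool z ang -74.64020018732232
shift cm [-0.34  1.13 -1.67]
[275.39 154.23] [282.52 157.49] gap mm 18.586407617147685
[[ 0  0  0  0  0  0  0  0  0]
 [ 0  0  0  0  0  0  0  0  0]
 [ 0  0  0  0  0  0  0  0  0]
 [ 0  0  0  0  0  0  0  0  0]
 [ 0  0  0 44 47  0  0  0  0]
 [ 0  0  0 42 46  0  0  0  0]
 [ 0  0  0  0  0  0  0  0  0]
 [ 0  0  0  0  0  0  0  0  0]
 [ 0  0  0  0  0  0  0  0  0]]
```

View pics/side3.png

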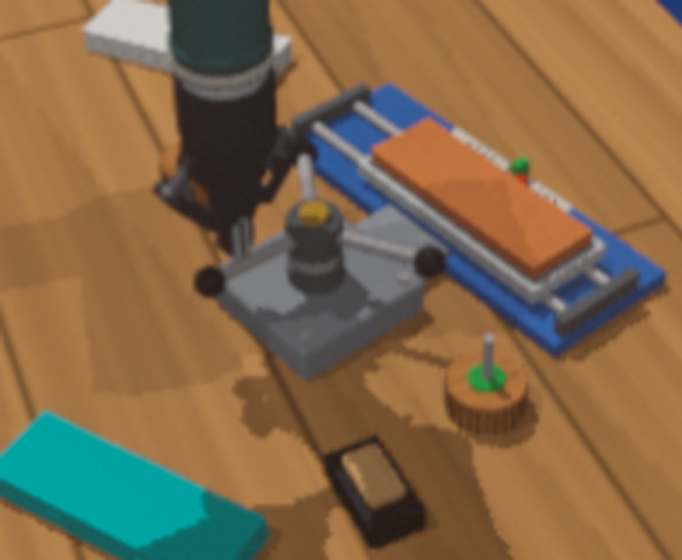

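View pics/top3.png

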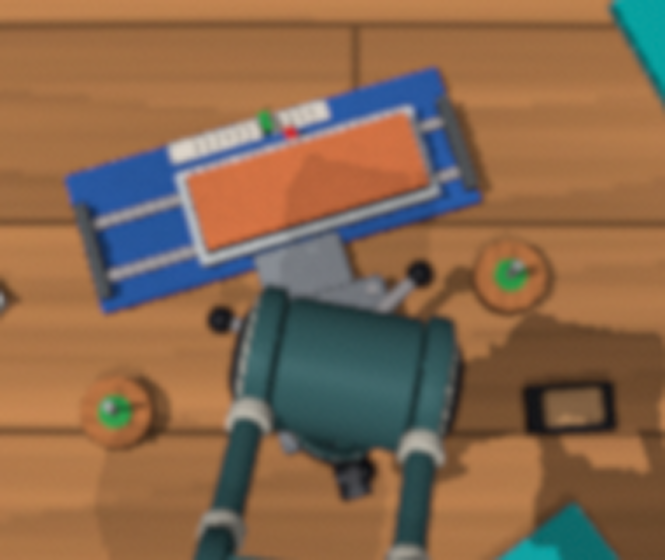

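arm_command --series '[[[-0.07, 0, 0, 0, -0.05, 0.5, 0], [-0.07, 0, 0, 0, -0.05, 0.5, 0], [-0.07, 0, 0, 0, -0.05, 0.5, 0], [-0.07, 0, 0, 0, -0.05, 0.5, 0], [-0.07, 0, 0, 0, -0.05, 0.5, 0], [-0.07, 0, 0, 0, -0.05, 0.5, 0]]]'

```text
time: 4.75
tool_pos: [0.4332, -0.0792, 0.0822]
tcp_rot: [0.689, 1.487, -0.695]
wrist_force: [-5.0, 2.9, 4.7]
width: -0.004
```

```bash
python3 st.py .4354 -.035 .086; python3 look.py 4 279 158
```

```text
4.75 [ 0.4332 -0.0792  0.0822] [-0.24 -0.02  2.21  0.    0.97 -0.93] [-5.   2.9  4.7] -0.004247041175375658
[[-0.027  0.772  0.635]
 [ 0.008  0.635 -0.772]
 [-1.    -0.016 -0.024]]
tool z ang -50.59805702581539
shift cm [-0.35  2.97 -3.29]
[275.38 154.24] [279.46 158.26] gap mm 8.616567584554288
[[ 0  0  0  0  0  0  0  0  0]
 [ 0  0  0  0  0  0  0  0  0]
 [ 0  0  0  0  0  0  0  0  0]
 [ 0  0  0  0 11  0  0  0  0]
 [ 0  0  0  0 69 67  0  0  0]
 [ 0  0  0  0 35 32  0  0  0]
 [ 0  0  0  0  0  0  0  0  0]
 [ 0  0  0  0  0  0  0  0  0]
 [ 0  0  0  0  0  0  0  0  0]]
```

View pics/side4.png

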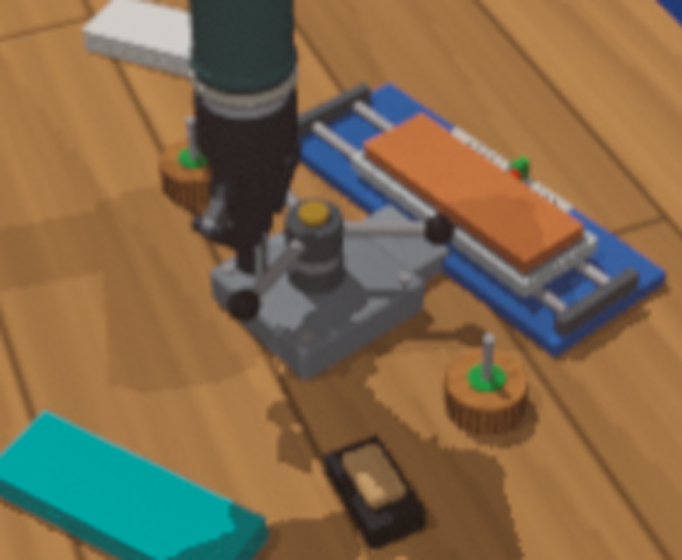

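View pics/top4.png

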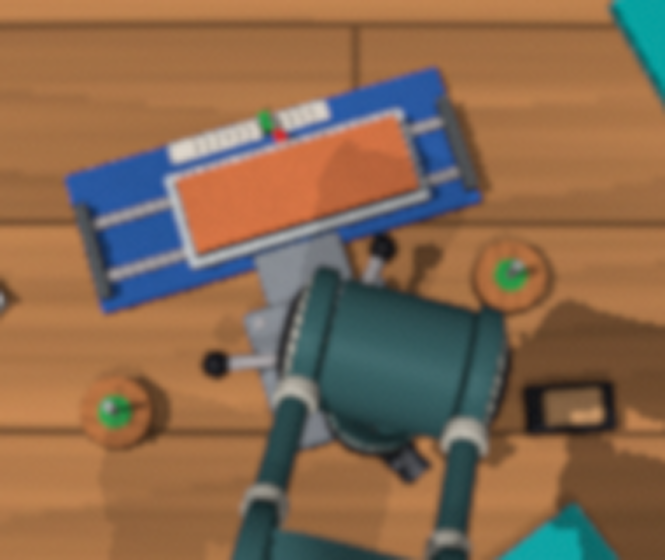

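arm_command --series '[[[-0.07, -0.01, 0, 0, -0.05, 0.5, 0], [-0.07, -0.01, 0, 0, -0.05, 0.5, 0], [-0.07, 0, 0, 0, -0.05, 0.5, 0]]]'

```text
time: 5.15
tool_pos: [0.439, -0.0908, 0.0817]
tcp_rot: [0.521, 1.522, -0.541]
wrist_force: [-5.0, 2.1, 6.3]
width: -0.002
```

```bash
python3 st.py .4354 -.035 .086; python3 look.py 5 278 158.6
```

```text
5.15 [ 0.439  -0.0908  0.0817] [-0.25 -0.01  2.2  -0.01  0.96 -1.14] [-5.   2.1  6.3] -0.001998652979114076
[[-0.02   0.627  0.779]
 [-0.006  0.779 -0.627]
 [-1.    -0.018 -0.012]]
tool z ang -38.82142680735184
shift cm [-0.45  4.11 -3.79]
[275.33 154.11] [278.   158.49] gap mm 4.018609532303946
[[ 0  0  0  0  0  0  0  0  0]
 [ 0  0  0  0  0  0  0  0  0]
 [ 0  0  0  0  0  0  0  0  0]
 [ 0  0  0 43 78 36  0  0  0]
 [ 0  0  0 34 75 42  0  0  0]
 [ 0  0  0  0  0  0  0  0  0]
 [ 0  0  0  0  0  0  0  0  0]
 [ 0  0  0  0  0  0  0  0  0]
 [ 0  0  0  0  0  0  0  0  0]]
```

View pics/top5.png

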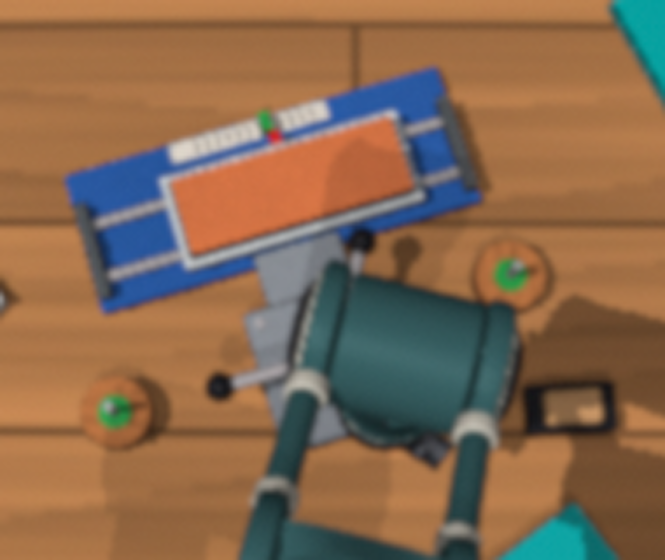

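arm_command --series '[[[-0.07, -0.01, 0, 0, -0.05, 0.5, 0], [-0.05, 0, 0, 0, -0.05, 0.4, 0]]]'

```text
time: 5.45
tool_pos: [0.4438, -0.0971, 0.0815]
tcp_rot: [0.427, 1.538, -0.453]
wrist_force: [-5.1, 1.4, 5.9]
width: -0.001
```

```bash
python3 st.py .4354 -.035 .086; python3 look.py 6 277.2 158.6
cat > tr.py <<'E'
from pt import *
import sys
ey=np.array([-.2902,.957,0])
for k in sys.argv[1:]:
    z=np.load(f"l{k}.npz") if k!='0' else None
    p=z['t'] if z else np.load("top0.npz")["p"]
    c=p.astype(int); b,g,r=c[...,0],c[...,1],c[...,2]
    m=((r>1.6*g)&(r>2*b)&(r>100)).astype(np.uint8); m[:130]=0;m[200:]=0;m[:,:245]=0;m[:,335:]=0
    n,l,s,ce=cv2.connectedComponentsWithStats(m); i=1+np.argmax(s[1:,4]); ys,xs=np.nonzero(l==i)
    P=onz("top",np.c_[xs,ys],.056)[:,:2]*1000; print(k,cv2.minAreaRect(P.astype(np.float32)))
    ct=onz("top",[ce[i]],.056)[0]; a,_=wc("top",p,(275.4,154.2),'g'); A=onz("top",[a],.034)[0]
    print("stone-centre gap mm",(A-ct)@ey*1000)
E
python3 tr.py 0 3 4 5 6
```

```text
5.45 [ 0.4438 -0.0971  0.0815] [-0.26  0.    2.2  -0.02  0.96 -1.26] [-5.1  1.4  5.9] -0.001493881674391952
[[-0.016  0.532  0.847]
 [-0.013  0.847 -0.532]
 [-1.    -0.019 -0.007]]
tool z ang -32.14468211009593
shift cm [-0.51  4.8  -4.02]
[275.33 154.05] [277.18 158.66] gap mm 1.312963777664289
[[ 0  0  0  0  0  0  0  0  0]
 [ 0  0  0  0  0  0  0  0  0]
 [ 0  0  0  0  0  0  0  0  0]
 [ 0  0  0 10 65 25  0  0  0]
 [ 0  0  0 21 89 55  0  0  0]
 [ 0  0  0  0  8  0  0  0  0]
 [ 0  0  0  0  0  0  0  0  0]
 [ 0  0  0  0  0  0  0  0  0]
 [ 0  0  0  0  0  0  0  0  0]]
0 ((656.867431640625, -36.02104949951172), (68.04747772216797, 201.4243621826172), 17.253772735595703)
stone-centre gap mm 24.074045205725657
3 ((655.210693359375, -30.680877685546875), (68.04498291015625, 200.69544982910156), 17.243946075439453)
stone-centre gap mm 18.566739722558818
4 ((652.4348754882812, -21.74903106689453), (68.04747772216797, 201.49693298339844), 17.253772735595703)
stone-centre gap mm 9.030884096289002
5 ((651.030029296875, -17.17351531982422), (68.08256530761719, 201.2810516357422), 17.139495849609375)
stone-centre gap mm 4.3934473322003145
6 ((649.9534912109375, -14.368881225585938), (68.35681915283203, 201.25291442871094), 17.329782485961914)
stone-centre gap mm 1.1819885458344745
```

View pics/top6.png

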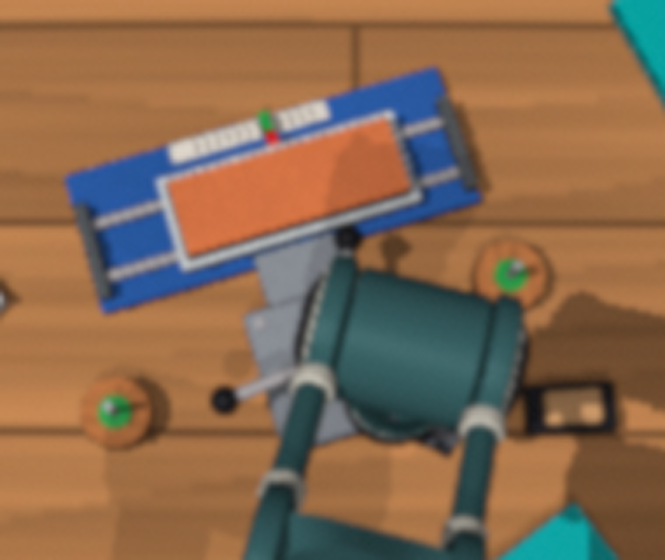

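About 1.2 mm is left by both measures (pointer 1.3, stone centre 1.2), so I'll make one last small nudge.

arm_command --series '[[[-0.04, 0, 0, 0, 0, 0.35, 0]]]'

```text
time: 5.65
tool_pos: [0.4461, -0.0991, 0.0814]
tcp_rot: [0.399, 1.545, -0.426]
wrist_force: [-6.0, -0.4, 5.5]
width: 0.002
```

```bash
python3 st.py .4354 -.035 .086; python3 look.py 7 277 158.6;python3 tr.py 7
```

```text
5.65 [ 0.4461 -0.0991  0.0814] [-0.26  0.01  2.19 -0.02  0.96 -1.29] [-6.  -0.4  5.5] 0.0017518101780239523
[[-0.018  0.501  0.865]
 [-0.013  0.865 -0.501]
 [-1.    -0.02  -0.009]]
tool z ang -30.076924686436268
shift cm [-0.52  5.   -4.14]
[275.33 154.06] [276.76 158.81] gap mm -0.11138553081975726
[[ 0  0  0  0  0  0  0  0  0]
 [ 0  0  0  0  0  0  0  0  0]
 [ 0  0  0  0  0  0  0  0  0]
 [ 0  0  0 26 50  0  0  0  0]
 [ 0  0  0 64 91 26  0  0  0]
 [ 0  0  0  4 18  0  0  0  0]
 [ 0  0  0  0  0  0  0  0  0]
 [ 0  0  0  0  0  0  0  0  0]
 [ 0  0  0  0  0  0  0  0  0]]
7 ((649.767822265625, -13.16180419921875), (68.04747772216797, 201.703125), 17.253772735595703)
stone-centre gap mm -0.0017983960694569522
```

Both measures now read level, within 0.1 mm. I'll back straight off the spoke and lift.

arm_command --series '[[[0, 0, 0, 0, 0, -1, 0], [0, 0, 0, 0, 0, -1.2, 0], [0, 0, 0, -3, 0, 0, 0], [0, 0, 0, -5, 0, 0, 0], [0, 0, 0, -5, 0, 0, 0], [0, 0, 0, -4, 0, 0, 0], [0, 0, 0, 0, 0, 0, 0], [0, 0, 0, 0, 0, 0, 0]]]'

```text
time: 6.55
tool_pos: [0.4249, -0.0817, 0.2544]
tcp_rot: [0.408, 1.54, -0.433]
wrist_force: [-0.9, 1.1, -1.7]
width: -0.001
```

```bash
python3 st.py; python3 look.py 8 277 158.6;python3 tr.py 8
```

```text
6.55 [ 0.4249 -0.0817  0.2544] [-0.24 -0.22  2.05 -0.02  1.32 -1.27] [-0.9  1.1 -1.7] -0.001216356251060955
[[-0.014  0.51   0.86 ]
 [-0.013  0.86  -0.51 ]
 [-1.    -0.018 -0.005]]
tool z ang -30.693998534770405
[275.34 154.07] [276.67 158.86] gap mm -0.455154945438972
[[ 0  0  0  0  0  0  0  0  0]
 [ 0  0  0  0  0  0  0  0  0]
 [ 0  0  0  0  0  0  0  0  0]
 [ 0  0  0 23 34  0  0  0  0]
 [ 0  0  0 62 81 13  0  0  0]
 [ 0  0  0  7 18  0  0  0  0]
 [ 0  0  0  0  0  0  0  0  0]
 [ 0  0  0  0  0  0  0  0  0]
 [ 0  0  0  0  0  0  0  0  0]]
8 ((649.3162231445312, -12.856285095214844), (69.1716079711914, 201.07736206054688), 16.651229858398438)
stone-centre gap mm -0.5437637781335298
```

View pics/top8.png

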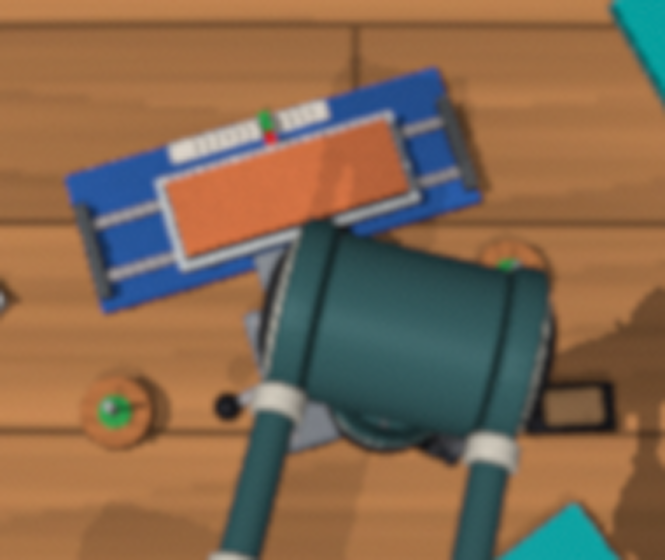

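View pics/side8.png

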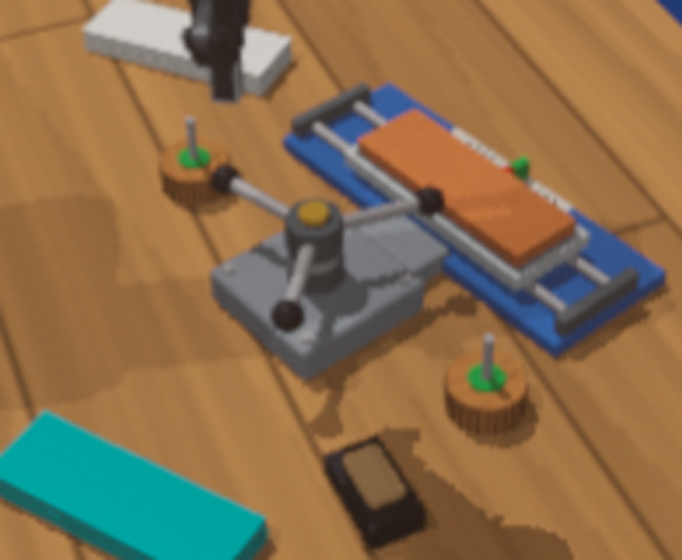

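```bash
python3 -c "
from workcell import bot
print(bot.finish_job())"
```

```text
the job is handed in; nothing more can be done
None
```

I pushed the spoke nearest the robot about 1 rad counter-clockwise with the shut fingertips. I then backed off, lifted clear to z = 0.25 m and handed the job in at about 6.6 s.

- **Alignment:** just before letting go, the pointer was level with the green tab to within 0.1 mm. After the release, the pointer measured 0.5 mm past the tab, and the stone's centre gave the same figure. That is within what the camera can resolve, so I left it.
- **Everything else:** in the last pictures the stone lies in its tray. The tab, both flap wheels and the truing block look unmoved; the arm partly hid the truing block and one flap wheel from above, but the side view shows them standing. The highest wrist force I read was about 8 N.

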